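# Clamp a brass casting with the preset torque key

### The arm

A 7-joint arm with a two-finger parallel gripper is mounted at the origin on the work surface. World frame = base frame: x ahead of the robot, y to its left, z up, the work surface at z = 0. Lengths are in m, angles in rad, forces in N, time in s.
With the tool pointing down it reaches from about 0.35 to 0.775 m from the base axis. Payload 3.1 kg.
Tool frame: the origin (TCP) lies at the very end of the fingers, on their centre line; the grasp point (between the pads) lies 19 mm behind it; z points along the fingers, y is the direction in which the jaws open and shut (so a half turn about z gives the same grasp; the last joint's range is limited). The gripper opens to 85 mm and grips with 20 to 120 N. Pads are 22 mm wide; open, the fingers measure 114 mm over their backs; the gripper's body (76 mm by 85 mm) begins 54 mm behind the grasp point. The pads swing forward as they close: fully open they stand 13 mm farther back than shut.
Start: joints at [-1.286, 0.311, 0.014, 1.512, -0.004, 1.319, -0.027], TCP at [0.177, 0.521, 0.231] pointing down, gripper open.
Joint ranges: [-2.7, 2.7], [-0.3, 1.91], [-1.27, 1.3], [0.12, 2.57], [-1.44, 4.58], [0.2, 2.03], [-3.05, 3.05]. Speed limits (rad/s): [2.79, 2.79, 3.14, 3.14, 3.14, 3.14, 3.14].

### API

Orientations are given as a rotation vector (axis times angle).
In Python, from rig import arm gives the robot as it stands.
- The arm moves only by the tool step_arm, never from a script. Its argument "steps" is a list of rows, each an object with "dp": the shift along the world's x, y, z in mm, a list of three; "yaw": the turn about the world's z in rad; "hand": the gripper's target within -1 to 1 (fully open at 1, half-way at 0, shut at -1). In form: [{"dp": [dx, dy, dz], "yaw": yaw, "hand": hand}, ...]. A call has 1 to 10 rows; each row shifts and turns the commanded pose from where the row before left it; what a row does not reach is not made up. A row lasts 1/8 s, in which the tool goes at most 62.5 mm and 10.7 degrees, less where a joint would pass 70% of its speed; a pose out of reach is approached as far as the arm can. A call with a gripper value outside its range is refused whole. The fingers move at their own pace and stop on an object; the grip force is fixed at half the most. Time passes only in rows, so rows that do not move let the fingers close. It gives the time, the measured TCP pose, the force and the opening at its end, in the units of the state.
- arm.state(): the state, without advancing time (a new reading comes with each control period).
- arm.snapshot(name): name is "scene" or "top"; returns a dict with "frame" (420x560x3 uint8, blue, green, red), "z_map" (420x560 float32, m along the optical axis (not along the pixel's ray), 0 where there is no reading), "fx", "fy", "cx", "cy" (pixels), "rvec" (rotation vector, rad) and "tvec" (3), from world to camera coordinates, as OpenCV has them. Camera axes: x right, y down, z forward; pixel columns grow to the right and rows downward; lengths in m; the calibration is good to about 2 mm. A picture is of the moment at which its call begins.
- arm.close_job(): hands the job in, once; it reports no verdict.
The state is a dict: "time": time; "qpos": joint angles; "dq": joint speeds; "joint_torque": joint torques, N m; "tcp_pos": TCP position; "tcp_rot": TCP orientation; "force": force on the tool from outside, world axes, zero at the start; "moment": the same for the moment, N m; "gripper_width": opening from 0.0 (shut) to 1.0 (fully open).
Only numpy, scipy, OpenCV 4.12 (cv2) and the standard library are available. Lean on these libraries where they do the work, as an engineer would, in place of code of your own. Each camera call takes 0.05 s, during which the arm holds its last target. There are 200 camera calls.

### The job

Take the red torque key from its wooden holder, push it gently down into the square socket of the clamping jig until it is fully home, and turn it clockwise (seen from above) until its clutch slips; then stop at once, without grinding the clutch on. Draw the key out, leaving the casting clamped tight, and stand the key back in its holder, fully home and upright, without the gripper knocking against the jig or the casting and without moving the other things on the bench.

Things in the scene. Friction and masses are not known exactly. Their poses are not given: they have to be found in the camera images.
- key_grip (a point): Torque key, 0.22 kg, stands in the holder at first. Top down: red wing (52 mm along x, 16 mm thick along y, 44 mm tall), steel clutch barrel (36 mm across, 24 mm tall), square shank (14 mm, 32 mm long, last 8 mm tapered to 8 mm, sides along x and y until the clutch slips). This point: on the axis in the wing, 18 mm below its top, 26 mm above the barrel, 82 mm above the tip; z up
- key_tip (a point): end centre of the key's shank, 82 mm below key_grip; turns with the shank. The clutch carries about 0.3 N m, then the shank stands still while the handle turns on: torque rises, then stays level; it stays where it slipped to. Where it slips is unknown beforehand. Angle from this x to key_grip's x = slip: 0 at first; wanted at least 5, at most about 20 degrees
- socket (a point): mouth centre of the square socket (16 mm, sides along x and y, 26 mm deep, 2 mm chamfer) in the steel turret, 83 mm above the bench; z up. Key fully down: key_grip 56 mm above it. Clockwise drives the jaw to the casting: 0.2 to 1.2 rad at about 0.1 N m, then tight. It stays tight without the key; the square has about 0.2 rad of play, turning back farther loosens it
- jig: clamping jig fixed to the bench: dark base 100 x 190 x 20 mm; origin at the centre of its underside. Along its y: green housing and turret 45 mm to -y, then the jaw, the casting, and an aluminium end stop at +y. Nothing but the turret is taller than 55 mm
- jaw: aluminium sliding jaw on the jig, 60 x 16 x 28 mm, moved along the jig's y by the turret; origin at the centre of its underside
- casting: loose brass casting with a small dome, about 40 x 30 x 28 mm, already lying between jaw and end stop with some slack; origin at the centre of its underside. Not to be handled
- holder_hole (a point): centre of the mouth of the round hole in the fixed wooden key holder (60 x 60 x 45 mm); z up. Hole 24 mm wide, 36 mm deep, mouth 45 mm above the table. With the key home its barrel rests on the wood: tip 32 mm below, key_grip 50 mm above the mouth; any yaw will do
- buff: bystander: loose cream buffing wheel lying flat, 104 mm across, 20 mm thick; origin at the centre of its underside
- compound_bar: bystander: loose dark green bar of polish, 100 x 40 x 32 mm, long along x; origin at the centre of its underside
- brush: bystander: loose orange hand brush, 150 mm long along x; origin in the middle of its underside
There are look-alikes about, which are no part of the job. What is meant by the jig is not blue, orange or purple, and is the larger of those in its own colour.

How it is judged:
By the outcome, as a careful person would: the job done as asked, in the order asked, and still so for the second after the job is handed in, with the robot touching nothing.
It also fails if it takes over 70 s, if anything falls off the work surface, if the arm or the gripper's body presses on something with over 40 N, if the wrist force passes 120 N, or if a joint passes its speed limit or range.

## Working session

There is one attempt and no reset: what is moved stays moved. The work goes in short steps, Python scripts to look and compute and a tool call to move; the robot and the scene stay as the last step left them, time stands still between calls to the robot, and variables do not carry over. Pictures are saved under pics/ and viewed, about 8 in all and at most 12, crops included, and the job is handed in when it is done.

Besides the shell and the picture viewer there is one more tool, called after "Request:" by a JSON object that holds its "fn" and its "kwargs". step_arm: Moves the arm, as the interface text tells. Its arguments: {"type":"object","properties":{"steps":{"type":"array","items":{"type":"object","properties":{"dp":{"type":"array","items":{"type":"number"}},"yaw":{"type":"number"},"hand":{"type":"number"}}}}},"required":["steps"]}

```bash
ls; mkdir -p pics; cat > h.py <<'E'
import numpy as np, cv2
from rig import arm
def snap(n):
    s=arm.snapshot(n); np.savez(f'{n}.npz',**{k:np.asarray(v) for k,v in s.items()}); return s
def load(n): return dict(np.load(f'{n}.npz'))
def w(s,u,v,z=None):
    "pixel -> world, by depth, or by plane z"
    R=cv2.Rodrigues(np.float64(s['rvec']))[0];t=np.float64(s['tvec']).ravel()
    d=np.array([(u-s['cx'])/s['fx'],(v-s['cy'])/s['fy'],1.]);c=-R.T@t;r=R.T@d
    k=s['z_map'][int(round(v)),int(round(u))] if z is None else (z-c[2])/r[2]
    return c+k*r
def cloud(s):
    R=cv2.Rodrigues(np.float64(s['rvec']))[0];t=np.float64(s['tvec']).ravel()
    v,u=np.mgrid[:420,:560];Z=s['z_map'].astype(float)
    P=np.stack([(u-s['cx'])/s['fx']*Z,(v-s['cy'])/s['fy']*Z,Z],-1)
    return (P-t)@R
E
python3 - <<'E'
from h import *
a=snap('scene');b=snap('top')
for n,s in(('scene',a),('top',b)):
    cv2.imwrite(f'pics/{n}0.png',cv2.resize(s['frame'],(800,600)))
    print(n,s['fx'],s['cx'],s['cy'],s['rvec'],s['tvec'])
print(arm.state())
E
```

```text
pics
scene 399.880196893995 279.61779185868016 210.25716078851144 [ 1.75700147  2.03277894 -0.6465321 ] [ 0.16692779 -0.34207148  1.32686495]
top 505.04201279687163 275.80642629941167 205.57958632789757 [ 2.13239895 -2.13755232  0.20075739] [-0.11097271  0.53956178  1.12658172]
{'time': 0.1, 'qpos': array([-1.28567759,  0.31161489,  0.01400561,  1.51289637, -0.00440276,
        1.31921139, -0.02725209]), 'dq': array([-0.00047988, -0.00056593, -0.00045115, -0.0040084 ,  0.00085756,
       -0.00131587, -0.00026643]), 'joint_torque': array([ 7.49884730e-04, -3.80856907e+01,  1.46864005e-01, -2.31241000e+01,
        1.22922470e-02,  8.16182059e-03,  6.49505537e-06]), 'tcp_pos': array([0.1763492 , 0.52026839, 0.23034679]), 'tcp_rot': array([-0.5110244 , -3.09949311,  0.00327313]), 'force': array([ 0.45967459,  0.50538481, -0.24010125]), 'moment': array([ 0.00192674, -0.00081018, -0.00542108]), 'gripper_width': 0.997382917195043}
```

View pics/scene0.png

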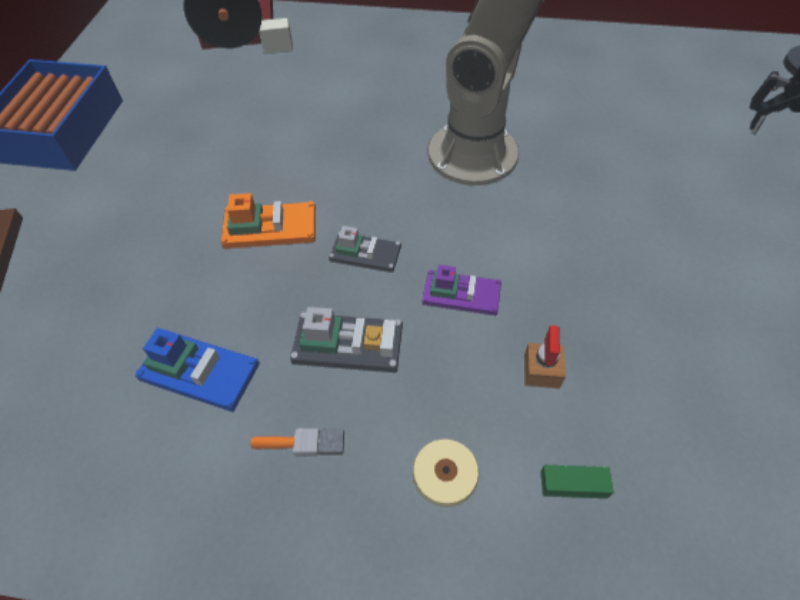

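View pics/top0.png

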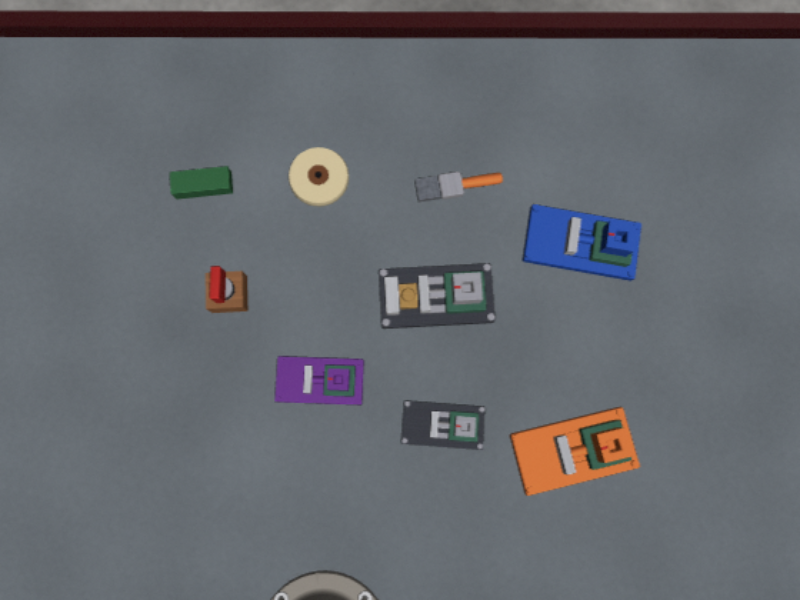

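The scene view shows five jigs: large dark (347,340), small dark (365,250), orange (268,220), purple (462,290) and blue (196,367). The large dark one, at (436,295) in the top view, is the jig meant: it isn't a coloured one, it is the larger of the two dark ones, and it holds the brass casting. The key stands in its holder at (545,355) in the scene view and (225,288) in the top view.

Next I'll confirm this in a crop mosaic and measure.

```bash
python3 - <<'E'
from h import *
a=load('scene');b=load('top')
def crop(s,u0,v0,n=(66,50)):
    return cv2.resize(s['frame'][v0:v0+n[1],u0:u0+n[0]],(396,300),interpolation=cv2.INTER_CUBIC)
m=np.vstack([np.hstack([crop(b,125,175),crop(b,290,175)]),np.hstack([crop(a,350,222),crop(a,200,210)])])
cv2.imwrite('pics/crop0.png',m)
Pb=cloud(b);Pa=cloud(a)
for n,P,s,(u0,v0,u1,v1) in(('top key',Pb,b,(135,180,185,225)),('sc key',Pa,a,(355,222,400,275)),('top tur',Pb,b,(300,180,350,225)),('sc tur',Pa,a,(205,210,240,245))):
    p=P[v0:v1,u0:u1].reshape(-1,3);c=s['frame'][v0:v1,u0:u1].reshape(-1,3).astype(int)
    if 'key' in n:
        k=(c[:,2]>120)&(c[:,1]<60)&(c[:,0]<60);q=p[k];print(n,'red',k.sum(),np.percentile(q,[2,50,98],axis=0).round(4).tolist())
        q=p[(p[:,2]>.04)&(p[:,2]<.05)];print(' wood',len(q),np.percentile(q,[2,50,98],axis=0).round(4).tolist())
    else:
        q=p[(p[:,2]>.078)&(p[:,2]<.09)];print(n,len(q),np.percentile(q,[2,50,98],axis=0).round(4).tolist(),cv2.minAreaRect((q[:,:2]*1000).astype(np.float32)))
g=Pb[180:235,260:350].reshape(-1,3);g=g[(g[:,2]>.012)&(g[:,2]<.025)];print('base',len(g),cv2.minAreaRect((g[:,:2]*1000).astype(np.float32)))
E
```

```text
top key red 157 [[0.5217, 0.1577, 0.1073], [0.5449, 0.164, 0.1131], [0.5698, 0.1718, 0.1172]]
 wood 350 [[0.5179, 0.1361, 0.0408], [0.5391, 0.1525, 0.0454], [0.5766, 0.1947, 0.0493]]
sc key red 111 [[0.5275, 0.1588, 0.1098], [0.5512, 0.1653, 0.1127], [0.5727, 0.1708, 0.115]]
 wood 359 [[0.5212, 0.1363, 0.0411], [0.5632, 0.1587, 0.0446], [0.5798, 0.196, 0.0486]]
top tur 336 [[0.5235, -0.2483, 0.0789], [0.5454, -0.2257, 0.0835], [0.5667, -0.2053, 0.0879]] ((545.455810546875, -226.98545837402344), (44.86551284790039, 44.42817687988281), 3.359187126159668)
sc tur 263 [[0.5246, -0.2484, 0.0786], [0.5471, -0.2271, 0.0822], [0.5683, -0.2059, 0.0851]] ((546.115234375, -227.43772888183594), (46.07000732421875, 44.03219223022461), 1.1112916469573975)
base 1560 ((542.89697265625, -182.41494750976562), (100.84580993652344, 190.15435791015625), 3.0982892513275146)
```

View pics/crop0.png

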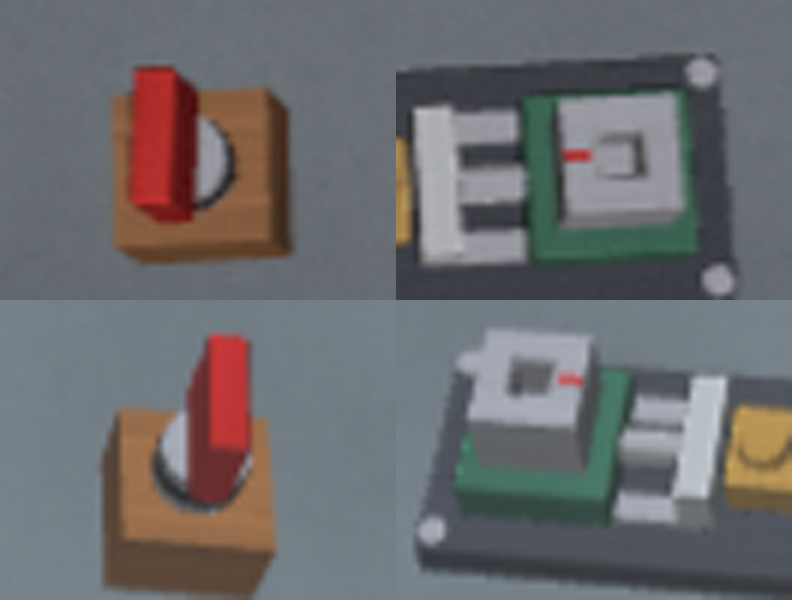

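The crops confirm it: the red wing stands in the wooden holder, and the large dark jig's grey turret has its socket mouth at about (620,157) in the top crop and (530,378) in the scene crop. Now I'll triangulate.

```bash
cat >> h.py <<'E'
def tri(a,ua,b,ub):
    M=[];r=[]
    for s,(u,v) in((a,ua),(b,ub)):
        R=cv2.Rodrigues(np.float64(s['rvec']))[0];t=np.float64(s['tvec']).ravel();c=-R.T@t
        d=R.T@np.array([(u-s['cx'])/s['fx'],(v-s['cy'])/s['fy'],1.]);d/=np.linalg.norm(d);A=np.eye(3)-np.outer(d,d);M.append(A);r.append(A@c)
    M=np.vstack(M);r=np.hstack(r);x=np.linalg.lstsq(M,r,rcond=None)[0];return (x*1000).round(1),(np.linalg.norm(M@x-r)*1000).round(1)
E
python3 - <<'E'
from h import *
a=load('scene');b=load('top')
B=lambda x,y,u0,v0:(u0+x/6-.5+.08,v0+y/6-.5+.08)
print('socket',tri(a,B(134,78,200,210),b,B(224,157,290,175)))
print('wingtop',tri(a,B(228,90,350,222),b,B(152,138,125,175)))
print('plane: sock',w(b,*B(224,157,290,175),.083),w(a,*B(134,78,200,210),.083),'wing',w(b,*B(152,138,125,175),.113),w(a,*B(228,90,350,222),.113))
for n,s,(u0,v0,u1,v1) in(('top',b,(135,180,185,225)),('sc',a,(355,222,400,275))):
    p=cloud(s)[v0:v1,u0:u1].reshape(-1,3);q=p[(p[:,2]>.108)];print(n,'wing',len(q),cv2.minAreaRect((q[:,:2]*1000).astype(np.float32)),q.mean(0).round(4))
    q=p[(p[:,2]>.04)&(p[:,2]<.05)];print(' wood',cv2.minAreaRect((q[:,:2]*1000).astype(np.float32)))
    q=p[(p[:,2]>.06)&(p[:,2]<.075)];print(' barrel',len(q),q.min(0).round(4),q.max(0).round(4))
E
```

```text
socket (array([ 544.5, -227.9,   81. ]), np.float64(0.2))
wingtop (array([546.5, 165.4, 110.4]), np.float64(0.1))
plane: sock [ 0.54405722 -0.2275214   0.083     ] [ 0.5456649  -0.22747032  0.083     ] wing [0.54600075 0.16485122 0.113     ] [0.54813589 0.16477063 0.113     ]
top wing 175 ((439.60162353515625, 48.29615020751953), (358.12060546875, 43.84738540649414), 47.224517822265625) [0.5379 0.1545 0.1566]
 wood ((547.5924072265625, 165.68484497070312), (60.2125244140625, 59.45384216308594), 2.05660343170166)
 barrel 58 [0.5304 0.1477 0.0614] [0.5638 0.159  0.0747]
sc wing 164 ((786.6673583984375, 94.72220611572266), (28.10493278503418, 547.4826049804688), 73.46051025390625) [0.5838 0.1541 0.165 ]
 wood ((549.1852416992188, 165.8150177001953), (63.41086196899414, 61.97637939453125), 2.8637399673461914)
 barrel 71 [0.5266 0.1475 0.0601] [0.5742 0.1825 0.075 ]
```

Request:
{"fn": "step_arm", "kwargs": {"steps": [{"dp":[45,-45,0],"yaw":0.05,"hand":1},{"dp":[45,-45,0],"yaw":0.05,"hand":1},{"dp":[45,-45,0],"yaw":0.05,"hand":1},{"dp":[45,-45,0],"yaw":0.05,"hand":1},{"dp":[45,-45,0],"yaw":0.05,"hand":1},{"dp":[45,-45,0],"yaw":0.05,"hand":1},{"dp":[45,-45,0],"yaw":0.02,"hand":1},{"dp":[45,-35,0],"yaw":0,"hand":1},{"dp":[0,0,0],"yaw":0,"hand":1},{"dp":[0,0,0],"yaw":0,"hand":1}]}}

```text
time: 1.35
tcp_pos: [0.5302, 0.1771, 0.2306]
tcp_rot: [-0.011, -3.14, -0.001]
force: [-0.0, 0.7, -0.6]
gripper_width: 1.0
```

The heights agree with the text: wing top 110 against 113, socket 81 against 83. Key axis ≈ (547,165), socket ≈ (545,−227.5), jig yaw ≈ +0.05. I'll descend and grip.

Request:
{"fn": "step_arm", "kwargs": {"steps": [{"dp":[17,-12,0],"yaw":0.02,"hand":1},{"dp":[0,0,-30],"yaw":0,"hand":1},{"dp":[0,0,-40],"yaw":0,"hand":1},{"dp":[0,0,-40],"yaw":0,"hand":1},{"dp":[0,0,-30],"yaw":0,"hand":1},{"dp":[0,0,-13],"yaw":0,"hand":0.3},{"dp":[0,0,0],"yaw":0,"hand":-0.3},{"dp":[0,0,0],"yaw":0,"hand":-0.5},{"dp":[0,0,0],"yaw":0,"hand":-0.5}]}}

```text
time: 2.48
tcp_pos: [0.549, 0.165, 0.0798]
tcp_rot: [-0.021, 3.139, 0.002]
force: [-0.6, 0.2, -1.2]
gripper_width: 0.248
```

Request:
{"fn": "step_arm", "kwargs": {"steps": [{"dp":[0,0,-2],"yaw":0,"hand":-0.6},{"dp":[0,0,0],"yaw":0,"hand":-0.65},{"dp":[0,0,0],"yaw":0,"hand":-0.8},{"dp":[0,0,0],"yaw":0,"hand":-1},{"dp":[0,0,0],"yaw":0,"hand":-1},{"dp":[0,0,0],"yaw":0,"hand":-1}]}}

```text
time: 3.22
tcp_pos: [0.5487, 0.1646, 0.0771]
tcp_rot: [-0.021, 3.14, 0.001]
force: [-0.1, -0.4, 4.5]
gripper_width: 0.183
```

```bash
python3 - <<'E'
from h import *
s=arm.state();print({k:np.round(s[k],4) for k in('tcp_pos','tcp_rot','force','moment','gripper_width')})
a=snap('scene');b=snap('top')
m=np.hstack([cv2.resize(b['frame'][165:235,120:190],(390,390),interpolation=2),cv2.resize(a['frame'][205:275,345:415],(390,390),interpolation=2)])
cv2.imwrite('pics/grip.png',m)
E
```

```text
{'tcp_pos': array([0.5487, 0.1646, 0.0771]), 'tcp_rot': array([-2.0500e-02,  3.1397e+00,  6.0000e-04]), 'force': array([-0.0859, -0.3965,  4.5261]), 'moment': array([-0.0808, -0.0438,  0.0027]), 'gripper_width': np.float64(0.1831)}
```

View pics/grip.png

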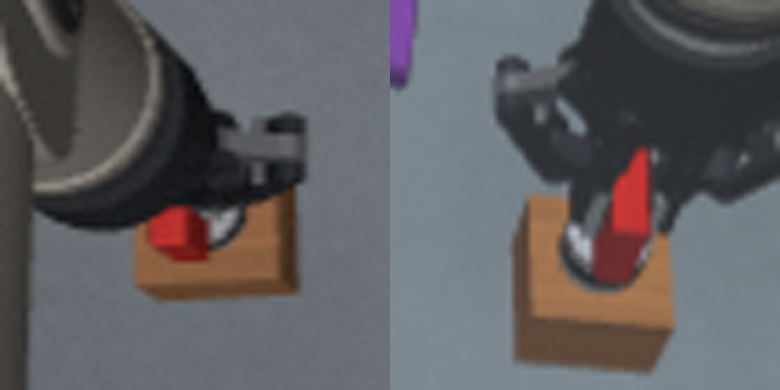

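The wing is gripped between the pads (width 15.6 mm) with the barrel seen below. I'll lift slowly, then carry.

Request:
{"fn": "step_arm", "kwargs": {"steps": [{"dp":[0,0,4],"yaw":0,"hand":-1},{"dp":[0,0,10],"yaw":0,"hand":-1},{"dp":[0,0,15],"yaw":0,"hand":-1},{"dp":[0,0,20],"yaw":0,"hand":-1},{"dp":[0,0,25],"yaw":0,"hand":-1},{"dp":[0,0,25],"yaw":0,"hand":-1},{"dp":[0,0,20],"yaw":0,"hand":-1},{"dp":[0,-20,0],"yaw":0,"hand":-1},{"dp":[0,-30,0],"yaw":0,"hand":-1},{"dp":[0,-40,0],"yaw":0,"hand":-1}]}}

```text
time: 4.58
tcp_pos: [0.5467, 0.0727, 0.1943]
tcp_rot: [0.022, -3.139, 0.001]
force: [0.1, -1.3, -2.1]
gripper_width: 0.178
```

Request:
{"fn": "step_arm", "kwargs": {"steps": [{"dp":[0,-40,0],"yaw":0,"hand":-1},{"dp":[0,-40,0],"yaw":0,"hand":-1},{"dp":[0,-40,0],"yaw":0,"hand":-1},{"dp":[0,-40,0],"yaw":0.01,"hand":-1},{"dp":[0,-40,0],"yaw":0.01,"hand":-1},{"dp":[0,-40,0],"yaw":0.01,"hand":-1},{"dp":[0,-30,0],"yaw":0,"hand":-1},{"dp":[0,-20,0],"yaw":0,"hand":-1},{"dp":[0,-12,0],"yaw":0,"hand":-1},{"dp":[0,0,0],"yaw":0,"hand":-1}]}}

```text
time: 5.82
tcp_pos: [0.5475, -0.228, 0.195]
tcp_rot: [0.066, -3.14, -0.0]
force: [0.3, 0.7, -1.8]
gripper_width: 0.179
```

```bash
python3 - <<'E'
from h import *
s=arm.state();print({k:np.round(s[k],4) for k in('time','tcp_pos','tcp_rot','force','moment','gripper_width','qpos')})
a=snap('scene');b=snap('top')
m=np.hstack([cv2.resize(b['frame'][165:235,290:360],(390,390),interpolation=2),cv2.resize(a['frame'][175:245,190:260],(390,390),interpolation=2)])
cv2.imwrite('pics/over.png',m)
E
```

```text
{'time': np.float64(5.825), 'tcp_pos': array([ 0.5475, -0.228 ,  0.195 ]), 'tcp_rot': array([ 6.6300e-02, -3.1402e+00, -3.0000e-04]), 'force': array([ 0.2558,  0.7025, -1.8458]), 'moment': array([ 0.0503, -0.0048,  0.0338]), 'gripper_width': np.float64(0.1788), 'qpos': array([ 0.0691,  0.4391,  0.4291,  1.459 , -0.1853,  1.2843,  2.1278])}
```

View pics/over.png

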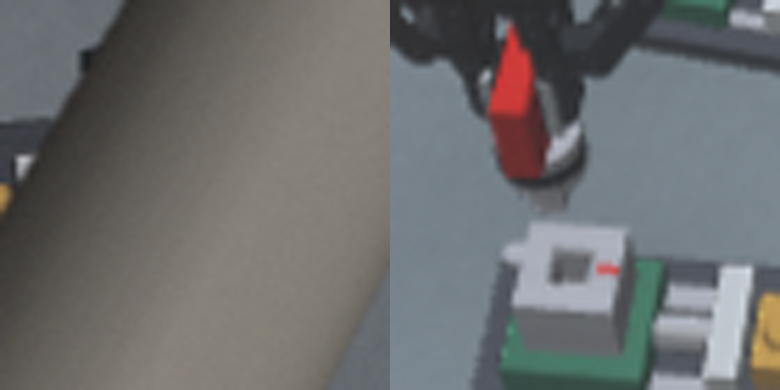

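The scene crop shows the key hanging free, tip near (550,205), socket mouth near (570,266). The top view is blocked by the arm. I'll compare tip and socket at their heights.

```bash
python3 - <<'E'
from h import *
a=load('scene')
f=lambda x,y:(190+(x-390)/5.571-.41,175+y/5.571-.41)
print('tip',w(a,*f(550,207),.131),'sock',w(a,*f(570,266),.083))
P=cloud(a)[200:220,205:235].reshape(-1,3);C=a['frame'][200:220,205:235].reshape(-1,3)
q=P[(P[:,2]>.125)&(P[:,2]<.16)&(abs(P[:,0]-.545)<.03)];print(len(q),q.min(0),q.max(0),q.mean(0))
for z in (.131,.14,.15,.155,.16,.165):
    k=P[abs(P[:,2]-z)<.004]; k=k[(abs(k[:,0]-.545)<.04)]; print(z,len(k),k.min(0).round(4) if len(k) else '',k.max(0).round(4) if len(k) else '')
img=cv2.resize(a['frame'][190:235,200:245],(585,585),interpolation=cv2.INTER_CUBIC);cv2.imwrite('pics/over2.png',img)
E
```

```text
tip [ 0.54666937 -0.22926938  0.131     ] sock [ 0.544981   -0.22766475  0.083     ]
21 [ 0.54234867 -0.23345901  0.13147946] [ 0.55470456 -0.21983683  0.14805482] [ 0.55218803 -0.22536274  0.1405131 ]
0.131 4 [ 0.5505 -0.2311  0.1315] [ 0.5517 -0.2239  0.1338]
0.14 10 [ 0.5423 -0.2335  0.1379] [ 0.5547 -0.2198  0.144 ]
0.15 1 [ 0.5524 -0.2214  0.1481] [ 0.5524 -0.2214  0.1481]
0.155 0  
0.16 7 [ 0.5412 -0.2389  0.1617] [ 0.5635 -0.2104  0.1639]
0.165 25 [ 0.5412 -0.2389  0.1617] [ 0.565  -0.2091  0.1689]
```

View pics/over2.png

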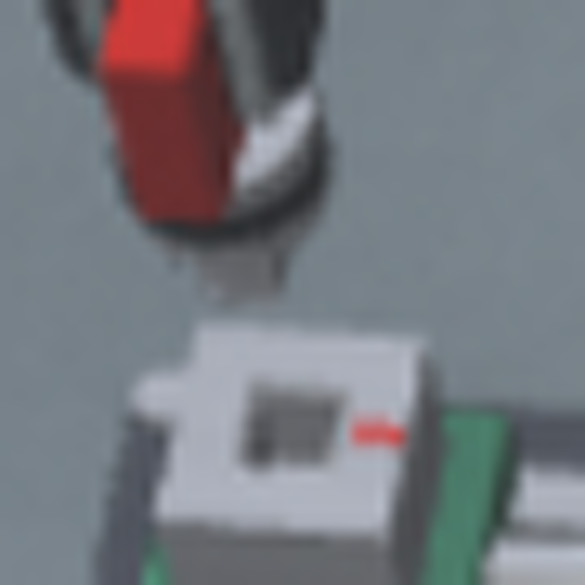

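Tip ≈ (547,−228), socket ≈ (545.2,−227.6), so I shift 1.5 mm in −x and descend to just above the mouth.

Request:
{"fn": "step_arm", "kwargs": {"steps": [{"dp":[-1.5,0,0],"yaw":0,"hand":-1},{"dp":[0,0,-15],"yaw":0,"hand":-1},{"dp":[0,0,-15],"yaw":0,"hand":-1},{"dp":[0,0,-10],"yaw":0,"hand":-1},{"dp":[0,0,-4],"yaw":0,"hand":-1},{"dp":[0,0,0],"yaw":0,"hand":-1}]}}

```text
time: 6.68
tcp_pos: [0.5462, -0.2275, 0.1509]
tcp_rot: [0.068, -3.14, -0.0]
force: [-0.4, -0.0, -2.0]
gripper_width: 0.18
```

Request:
{"fn": "step_arm", "kwargs": {"steps": [{"dp":[0,0,-3],"yaw":0,"hand":-1},{"dp":[0,0,-3],"yaw":0,"hand":-1},{"dp":[0,0,0],"yaw":0,"hand":-1}]}}

```text
time: 7.05
tcp_pos: [0.5463, -0.2274, 0.1451]
tcp_rot: [0.068, -3.141, -0.0]
force: [0.0, -0.4, -2.1]
gripper_width: 0.183
```

Request:
{"fn": "step_arm", "kwargs": {"steps": [{"dp":[0,0,-2],"yaw":0,"hand":-1},{"dp":[0,0,-2],"yaw":0,"hand":-1},{"dp":[0,0,0],"yaw":0,"hand":-1}]}}

```text
time: 7.42
tcp_pos: [0.5463, -0.2273, 0.1411]
tcp_rot: [0.068, -3.14, -0.0]
force: [0.5, -0.7, -1.9]
gripper_width: 0.18
```

Request:
{"fn": "step_arm", "kwargs": {"steps": [{"dp":[0,0,-2],"yaw":0,"hand":-1},{"dp":[0,0,-2],"yaw":0,"hand":-1},{"dp":[0,0,0],"yaw":0,"hand":-1}]}}

```text
time: 7.8
tcp_pos: [0.5463, -0.2276, 0.1371]
tcp_rot: [0.068, -3.141, 0.0]
force: [-0.3, -0.6, -1.2]
gripper_width: 0.177
```

Request:
{"fn": "step_arm", "kwargs": {"steps": [{"dp":[0,0,-2],"yaw":0,"hand":-1},{"dp":[0,0,-2],"yaw":0,"hand":-1},{"dp":[0,0,0],"yaw":0,"hand":-1}]}}

```text
time: 8.18
tcp_pos: [0.5463, -0.2276, 0.1331]
tcp_rot: [0.068, -3.141, 0.0]
force: [-0.1, -0.6, -2.7]
gripper_width: 0.176
```

Going in freely. On to the bottom.

Request:
{"fn": "step_arm", "kwargs": {"steps": [{"dp":[0,0,-2],"yaw":0,"hand":-1},{"dp":[0,0,-2],"yaw":0,"hand":-1},{"dp":[0,0,-2],"yaw":0,"hand":-1},{"dp":[0,0,-2],"yaw":0,"hand":-1},{"dp":[0,0,0],"yaw":0,"hand":-1}]}}

```text
time: 8.8
tcp_pos: [0.5463, -0.2276, 0.125]
tcp_rot: [0.068, -3.141, 0.0]
force: [1.0, -0.6, -3.1]
gripper_width: 0.181
```

Request:
{"fn": "step_arm", "kwargs": {"steps": [{"dp":[0,0,-1],"yaw":0,"hand":-1},{"dp":[0,0,-1],"yaw":0,"hand":-1},{"dp":[0,0,0],"yaw":0,"hand":-1}]}}

```text
time: 9.18
tcp_pos: [0.5464, -0.2276, 0.1233]
tcp_rot: [-0.068, 3.141, -0.0]
force: [0.4, -1.5, -1.8]
gripper_width: 0.178
```

Request:
{"fn": "step_arm", "kwargs": {"steps": [{"dp":[0,0,-1],"yaw":0,"hand":-1},{"dp":[0,0,-1],"yaw":0,"hand":-1},{"dp":[0,0,0],"yaw":0,"hand":-1}]}}

```text
time: 9.55
tcp_pos: [0.5464, -0.2276, 0.1212]
tcp_rot: [-0.068, 3.141, -0.0]
force: [0.6, -1.9, -1.7]
gripper_width: 0.18
```

Request:
{"fn": "step_arm", "kwargs": {"steps": [{"dp":[0,0,-0.7],"yaw":0,"hand":-1},{"dp":[0,0,-0.7],"yaw":0,"hand":-1},{"dp":[0,0,0],"yaw":0,"hand":-1}]}}

```text
time: 9.93
tcp_pos: [0.5466, -0.2276, 0.121]
tcp_rot: [-0.068, 3.14, -0.0]
force: [-2.2, -0.5, 5.3]
gripper_width: 0.18
```

The key seats at TCP z 0.121, exactly the expected home depth, with a light push. Now I turn clockwise in small steps and read the moment.

```bash
cat > m.py <<'E'
from h import *
s=arm.state();r=s['tcp_rot'];y=np.arctan2(*(cv2.Rodrigues(r)[0][[1,0],1]))
print(round(s['time'],2),'yaw',round(y-np.pi/2,4),'mom',s['moment'].round(3),'F',s['force'].round(1),'tcp',(s['tcp_pos']*1e3).round(1),'q7',round(s['qpos'][6],3),'t7',round(s['joint_torque'][6],3),s['gripper_width'].round(3))
E
python3 m.py
```

```text
Traceback (most recent call last):
  File "m.py", line 3, in <module>
    print(round(s['time'],2),'yaw',round(y-np.pi/2,4),'mom',s['moment'].round(3),'F',s['force'].round(1),'tcp',(s['tcp_pos']*1e3).round(1),'q7',round(s['qpos'][6],3),'t7',round(s['joint_torque'][6],3),s['gripper_width'].round(3))
                                                                                                                                                                                                         ^^^^^^^^^^^^^^^^^^^^^^^^
AttributeError: 'float' object has no attribute 'round'
```

Request:
{"fn": "step_arm", "kwargs": {"steps": [{"dp":[0,0,0],"yaw":-0.05,"hand":-1},{"dp":[0,0,0],"yaw":-0.05,"hand":-1},{"dp":[0,0,0],"yaw":-0.05,"hand":-1}]}}

```text
time: 10.3
tcp_pos: [0.5465, -0.2283, 0.121]
tcp_rot: [0.17, 3.136, -0.002]
force: [-2.4, -1.8, 5.6]
gripper_width: 0.178
```

```bash
python3 m.py
```

```text
Traceback (most recent call last):
  File "m.py", line 3, in <module>
    print(round(s['time'],2),'yaw',round(y-np.pi/2,4),'mom',s['moment'].round(3),'F',s['force'].round(1),'tcp',(s['tcp_pos']*1e3).round(1),'q7',round(s['qpos'][6],3),'t7',round(s['joint_torque'][6],3),s['gripper_width'].round(3))
                                                                                                                                                                                                         ^^^^^^^^^^^^^^^^^^^^^^^^
AttributeError: 'float' object has no attribute 'round'
```

Request:
{"fn": "step_arm", "kwargs": {"steps": [{"dp":[0,0,0],"yaw":-0.05,"hand":-1},{"dp":[0,0,0],"yaw":-0.05,"hand":-1}]}}

```text
time: 10.55
tcp_pos: [0.5464, -0.2285, 0.121]
tcp_rot: [0.327, 3.123, -0.002]
force: [-1.8, -2.0, 5.3]
gripper_width: 0.184
```

```bash
python3 m.py
```

```text
Traceback (most recent call last):
  File "m.py", line 3, in <module>
    print(round(s['time'],2),'yaw',round(y-np.pi/2,4),'mom',s['moment'].round(3),'F',s['force'].round(1),'tcp',(s['tcp_pos']*1e3).round(1),'q7',round(s['qpos'][6],3),'t7',round(s['joint_torque'][6],3),s['gripper_width'].round(3))
                                                                                                                                                                                                         ^^^^^^^^^^^^^^^^^^^^^^^^
AttributeError: 'float' object has no attribute 'round'
```

```bash
sed -i "s/,s\['gripper_width'\].round(3)//" m.py; python3 m.py
```

```text
10.55 yaw -0.2085 mom [-0.358  0.482  0.113] F [-1.8 -2.   5.3] tcp [ 546.4 -228.5  121. ] q7 1.926 t7 0.174
```

Request:
{"fn": "step_arm", "kwargs": {"steps": [{"dp":[0,0,0],"yaw":-0.05,"hand":-1},{"dp":[0,0,0],"yaw":0,"hand":-1}]}}

```text
time: 10.8
tcp_pos: [0.5464, -0.2285, 0.121]
tcp_rot: [0.403, 3.115, -0.002]
force: [-2.1, -1.1, 4.8]
gripper_width: 0.18
```

```bash
python3 m.py
```

```text
10.8 yaw -0.2572 mom [-0.374  0.472  0.014] F [-2.1 -1.1  4.8] tcp [ 546.4 -228.5  121. ] q7 1.882 t7 -0.141
```

Request:
{"fn": "step_arm", "kwargs": {"steps": [{"dp":[0,0,0],"yaw":-0.04,"hand":-1},{"dp":[0,0,0],"yaw":-0.04,"hand":-1}]}}

```text
time: 11.05
tcp_pos: [0.5464, -0.2285, 0.121]
tcp_rot: [0.529, 3.095, -0.002]
force: [-1.0, -2.3, 5.7]
gripper_width: 0.182
```

```bash
python3 m.py
```

```text
11.05 yaw -0.3388 mom [-0.457  0.531  0.171] F [-1.  -2.3  5.7] tcp [ 546.4 -228.5  121. ] q7 1.809 t7 0.117
```

Request:
{"fn": "step_arm", "kwargs": {"steps": [{"dp":[0,0,0],"yaw":-0.04,"hand":-1},{"dp":[0,0,0],"yaw":-0.04,"hand":-1}]}}

```text
time: 11.3
tcp_pos: [0.5464, -0.2285, 0.121]
tcp_rot: [0.653, 3.072, -0.002]
force: [-2.0, -1.9, 5.9]
gripper_width: 0.181
```

```bash
python3 m.py
```

```text
11.3 yaw -0.4188 mom [-0.391  0.477  0.093] F [-2.  -1.9  5.9] tcp [ 546.4 -228.5  121. ] q7 1.737 t7 0.116
```

Request:
{"fn": "step_arm", "kwargs": {"steps": [{"dp":[0,0,0],"yaw":-0.04,"hand":-1},{"dp":[0,0,0],"yaw":-0.04,"hand":-1}]}}

```text
time: 11.55
tcp_pos: [0.5465, -0.2286, 0.121]
tcp_rot: [0.775, 3.043, -0.002]
force: [-2.8, -1.5, 5.9]
gripper_width: 0.178
```

```bash
python3 m.py
```

```text
11.55 yaw -0.4988 mom [-0.477  0.496  0.122] F [-2.8 -1.5  5.9] tcp [ 546.5 -228.6  121. ] q7 1.666 t7 0.116
```

Request:
{"fn": "step_arm", "kwargs": {"steps": [{"dp":[0,0,0],"yaw":-0.04,"hand":-1},{"dp":[0,0,0],"yaw":-0.04,"hand":-1}]}}

```text
time: 11.8
tcp_pos: [0.5464, -0.2286, 0.121]
tcp_rot: [0.896, 3.01, -0.002]
force: [-2.3, -1.7, 6.1]
gripper_width: 0.174
```

```bash
python3 m.py
```

```text
11.8 yaw -0.5788 mom [-0.411  0.433  0.12 ] F [-2.3 -1.7  6.1] tcp [ 546.4 -228.6  121. ] q7 1.594 t7 0.115
```

Request:
{"fn": "step_arm", "kwargs": {"steps": [{"dp":[0,0,0],"yaw":-0.04,"hand":-1},{"dp":[0,0,0],"yaw":-0.04,"hand":-1}]}}

```text
time: 12.05
tcp_pos: [0.5464, -0.2286, 0.121]
tcp_rot: [1.016, 2.971, -0.002]
force: [-2.2, -1.5, 5.0]
gripper_width: 0.18
```

```bash
python3 m.py
```

```text
12.05 yaw -0.6588 mom [-0.395  0.546  0.118] F [-2.2 -1.5  5. ] tcp [ 546.4 -228.6  121. ] q7 1.522 t7 0.115
```

Request:
{"fn": "step_arm", "kwargs": {"steps": [{"dp":[0,0,0],"yaw":-0.04,"hand":-1},{"dp":[0,0,0],"yaw":-0.04,"hand":-1}]}}

```text
time: 12.3
tcp_pos: [0.5464, -0.2286, 0.121]
tcp_rot: [1.134, 2.928, -0.002]
force: [-2.1, -2.1, 5.2]
gripper_width: 0.182
```

```bash
python3 m.py
```

```text
12.3 yaw -0.7388 mom [-0.451  0.496  0.09 ] F [-2.1 -2.1  5.2] tcp [ 546.4 -228.6  121. ] q7 1.451 t7 0.115
```

Request:
{"fn": "step_arm", "kwargs": {"steps": [{"dp":[0,0,0],"yaw":-0.04,"hand":-1},{"dp":[0,0,0],"yaw":-0.04,"hand":-1}]}}

```text
time: 12.55
tcp_pos: [0.5464, -0.2286, 0.121]
tcp_rot: [1.25, 2.881, -0.002]
force: [-1.9, -1.8, 5.8]
gripper_width: 0.179
```

```bash
python3 m.py
```

```text
12.55 yaw -0.8188 mom [-0.422  0.508  0.11 ] F [-1.9 -1.8  5.8] tcp [ 546.4 -228.6  121. ] q7 1.38 t7 0.108
```

Request:
{"fn": "step_arm", "kwargs": {"steps": [{"dp":[0,0,0],"yaw":-0.04,"hand":-1},{"dp":[0,0,0],"yaw":-0.04,"hand":-1}]}}

```text
time: 12.8
tcp_pos: [0.5464, -0.2286, 0.121]
tcp_rot: [1.364, 2.829, -0.002]
force: [-2.1, -1.5, 6.1]
gripper_width: 0.18
```

```bash
python3 m.py
```

```text
12.8 yaw -0.8985 mom [-0.455  0.538  0.215] F [-2.1 -1.5  6.1] tcp [ 546.4 -228.6  121. ] q7 1.309 t7 0.004
```

The moment is rising (0.215, and t7 has changed). Finer steps now.

Request:
{"fn": "step_arm", "kwargs": {"steps": [{"dp":[0,0,0],"yaw":-0.04,"hand":-1}]}}

```text
time: 12.92
tcp_pos: [0.5464, -0.2287, 0.121]
tcp_rot: [1.419, 2.801, -0.002]
force: [-1.3, -2.2, 5.7]
gripper_width: 0.183
```

```bash
python3 m.py
```

```text
12.93 yaw -0.9381 mom [-0.543  0.59   0.292] F [-1.3 -2.2  5.7] tcp [ 546.4 -228.7  121. ] q7 1.273 t7 -0.074
```

Request:
{"fn": "step_arm", "kwargs": {"steps": [{"dp":[0,0,0],"yaw":-0.04,"hand":-1}]}}

```text
time: 13.05
tcp_pos: [0.5464, -0.2286, 0.121]
tcp_rot: [1.475, 2.772, -0.002]
force: [-2.4, -2.0, 5.3]
gripper_width: 0.178
```

```bash
python3 m.py
```

```text
13.05 yaw -0.978 mom [-0.486  0.551  0.292] F [-2.4 -2.   5.3] tcp [ 546.4 -228.6  121. ] q7 1.238 t7 -0.07
```

The torque is level at 0.29 N·m from yaw ≈ −0.937, so the clutch has begun to slip. About 0.12 rad more gives roughly 9–10° of slip, inside the 5–20° wanted.

Request:
{"fn": "step_arm", "kwargs": {"steps": [{"dp":[0,0,0],"yaw":-0.04,"hand":-1},{"dp":[0,0,0],"yaw":-0.04,"hand":-1}]}}

```text
time: 13.3
tcp_pos: [0.5464, -0.2286, 0.121]
tcp_rot: [1.585, 2.711, -0.002]
force: [-1.5, -1.9, 5.2]
gripper_width: 0.18
```

```bash
python3 m.py
```

```text
13.3 yaw -1.0579 mom [-0.464  0.486  0.314] F [-1.5 -1.9  5.2] tcp [ 546.4 -228.6  121. ] q7 1.167 t7 -0.07
```

Request:
{"fn": "step_arm", "kwargs": {"steps": [{"dp":[0,0,0],"yaw":-0.04,"hand":-1},{"dp":[0,0,0],"yaw":0,"hand":-1}]}}

```text
time: 13.55
tcp_pos: [0.5464, -0.2286, 0.121]
tcp_rot: [1.637, 2.679, -0.002]
force: [-1.8, -0.9, 5.3]
gripper_width: 0.181
```

```bash
python3 m.py; python3 - <<'E'
from h import *
a=snap('scene')
cv2.imwrite('pics/turned.png',cv2.resize(a['frame'][190:255,190:280],(720,520),interpolation=2))
E
```

```text
13.55 yaw -1.097 mom [-0.442  0.592  0.261] F [-1.8 -0.9  5.3] tcp [ 546.4 -228.6  121. ] q7 1.132 t7 -0.328
```

View pics/turned.png

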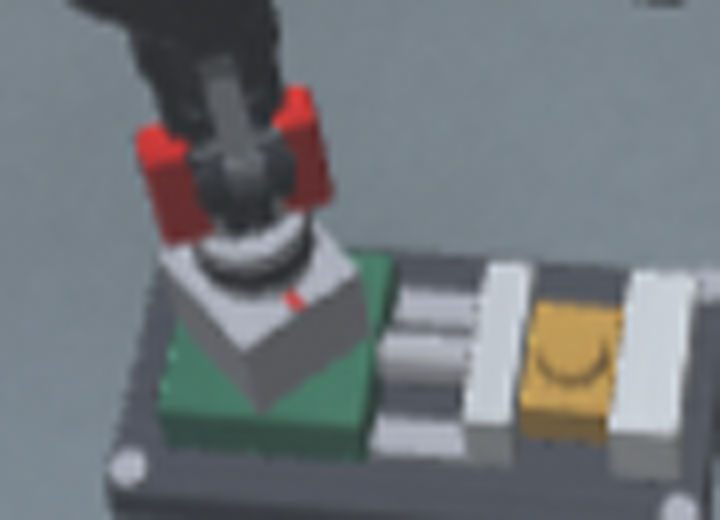

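The jaw has closed on the casting against the end stop and the turret has turned. Slip is ≈ 0.16 rad by yaw. I'll ease back inside the play to take the load off, then draw straight up.

Request:
{"fn": "step_arm", "kwargs": {"steps": [{"dp":[0,0,0],"yaw":0.05,"hand":-1},{"dp":[0,0,0],"yaw":0.05,"hand":-1},{"dp":[0,0,0],"yaw":0,"hand":-1}]}}

```text
time: 13.98
tcp_pos: [0.5464, -0.2287, 0.121]
tcp_rot: [1.502, 2.757, -0.001]
force: [-1.4, -1.9, 5.9]
gripper_width: 0.178
```

```bash
python3 m.py
```

```text
13.97 yaw -0.9977 mom [-0.409  0.527 -0.001] F [-1.4 -1.9  5.9] tcp [ 546.4 -228.7  121. ] q7 1.221 t7 0.056
```

Moment ≈ 0, so the key is unloaded. Drawing out.

Request:
{"fn": "step_arm", "kwargs": {"steps": [{"dp":[0,0,2],"yaw":0,"hand":-1},{"dp":[0,0,3],"yaw":0,"hand":-1},{"dp":[0,0,4],"yaw":0,"hand":-1},{"dp":[0,0,4],"yaw":0,"hand":-1}]}}

```text
time: 14.48
tcp_pos: [0.5461, -0.2281, 0.1327]
tcp_rot: [-1.502, -2.759, 0.002]
force: [0.9, -4.8, -5.9]
gripper_width: 0.183
```

```bash
python3 m.py
```

```text
14.47 yaw -0.9972 mom [-1.297 -0.258  0.018] F [ 0.9 -4.8 -5.9] tcp [ 546.1 -228.1  132.7] q7 1.214 t7 -0.022
```

Request:
{"fn": "step_arm", "kwargs": {"steps": [{"dp":[0,0,5],"yaw":0,"hand":-1},{"dp":[0,0,5],"yaw":0,"hand":-1},{"dp":[0,0,5],"yaw":0,"hand":-1},{"dp":[0,0,8],"yaw":0,"hand":-1},{"dp":[0,0,15],"yaw":0,"hand":-1},{"dp":[0,0,20],"yaw":0,"hand":-1},{"dp":[0,0,5],"yaw":0,"hand":-1},{"dp":[0,0,0],"yaw":0,"hand":-1}]}}

```text
time: 15.48
tcp_pos: [0.5466, -0.2274, 0.1964]
tcp_rot: [1.501, 2.759, 0.001]
force: [-0.6, -0.5, -2.3]
gripper_width: 0.18
```

```bash
python3 m.py; python3 - <<'E'
from h import *
a=snap('scene')
cv2.imwrite('pics/out.png',cv2.resize(a['frame'][170:235,190:280],(720,520),interpolation=2))
E
```

```text
15.47 yaw -0.9967 mom [-0.038  0.021 -0.003] F [-0.6 -0.5 -2.3] tcp [ 546.6 -227.4  196.4] q7 1.184 t7 -0.005
```

View pics/out.png

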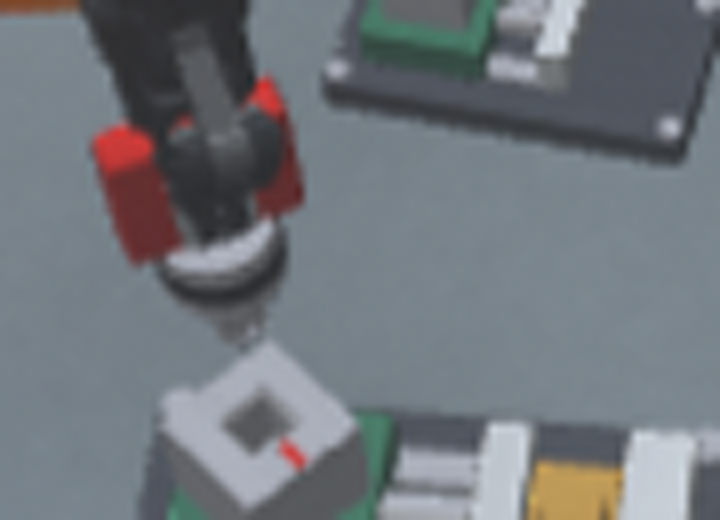

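The key came out cleanly with its tip free near (240,340). The turret stays turned (red mark toward the viewer) and the jaw still sits on the casting. Carrying it back to the pose where I gripped it, with yaw restored on the way.

Request:
{"fn": "step_arm", "kwargs": {"steps": [{"dp":[0,15,0],"yaw":0,"hand":-1},{"dp":[0,30,0],"yaw":0.1,"hand":-1},{"dp":[0,40,0],"yaw":0.13,"hand":-1},{"dp":[0,40,0],"yaw":0.13,"hand":-1},{"dp":[0,40,0],"yaw":0.13,"hand":-1},{"dp":[0,40,0],"yaw":0.13,"hand":-1},{"dp":[0,40,0],"yaw":0.13,"hand":-1},{"dp":[0,40,0],"yaw":0.13,"hand":-1},{"dp":[0,40,0],"yaw":0.1,"hand":-1},{"dp":[0,30,0],"yaw":0.03,"hand":-1}]}}

```text
time: 16.77
tcp_pos: [0.5452, 0.131, 0.1953]
tcp_rot: [0.026, -3.14, -0.002]
force: [0.4, 0.1, -1.9]
gripper_width: 0.175
```

Request:
{"fn": "step_arm", "kwargs": {"steps": [{"dp":[0,20,0],"yaw":0,"hand":-1},{"dp":[2,14,0],"yaw":0,"hand":-1},{"dp":[0,3,0],"yaw":0,"hand":-1},{"dp":[0,0,0],"yaw":0,"hand":-1}]}}

```text
time: 17.27
tcp_pos: [0.5487, 0.1631, 0.1959]
tcp_rot: [-0.018, 3.142, -0.002]
force: [0.7, -0.3, -2.5]
gripper_width: 0.183
```

```bash
python3 m.py; python3 - <<'E'
from h import *
a=snap('scene');b=snap('top')
m=np.hstack([cv2.resize(a['frame'][195:275,340:420],(400,400),interpolation=2),cv2.resize(b['frame'][175:255,255:335],(400,400),interpolation=2)])
cv2.imwrite('pics/hold.png',m)
E
```

```text
17.27 yaw 0.0113 mom [-0.024  0.022  0.055] F [ 0.7 -0.3 -2.5] tcp [548.7 163.1 195.9] q7 1.38 t7 -0.013
```

View pics/hold.png

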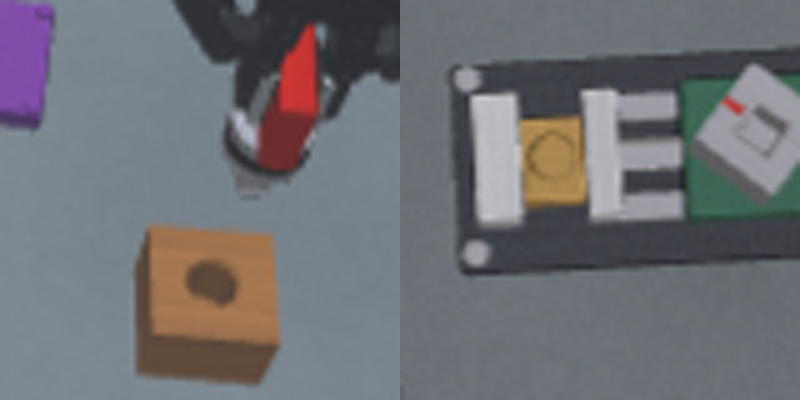

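The hole is clear at (211,283) in the left crop and the key hangs above it with its tip near (250,190). The right crop shows the jaw tight on the casting. One quick numeric check, then down.

```bash
python3 - <<'E'
from h import *
a=load('scene')
print('tip',w(a,340+250/5-.4,195+191/5-.4,.132),'hole',w(a,340+211/5-.4,195+283/5-.4,.045))
E
```

```text
tip [0.54954918 0.16535021 0.132     ] hole [0.54873133 0.16485825 0.045     ]
```

Request:
{"fn": "step_arm", "kwargs": {"steps": [{"dp":[0,1.5,-10],"yaw":0,"hand":-1},{"dp":[0,0,-20],"yaw":0,"hand":-1},{"dp":[0,0,-25],"yaw":0,"hand":-1},{"dp":[0,0,-20],"yaw":0,"hand":-1},{"dp":[0,0,-5],"yaw":0,"hand":-1},{"dp":[0,0,0],"yaw":0,"hand":-1}]}}

```text
time: 18.12
tcp_pos: [0.5484, 0.1658, 0.1157]
tcp_rot: [0.02, -3.141, 0.0]
force: [0.2, -0.3, -1.6]
gripper_width: 0.182
```

Request:
{"fn": "step_arm", "kwargs": {"steps": [{"dp":[0,-1.5,0],"yaw":0,"hand":-1},{"dp":[0,0,-4],"yaw":0,"hand":-1},{"dp":[0,0,-4],"yaw":0,"hand":-1},{"dp":[0,0,-4],"yaw":0,"hand":-1},{"dp":[0,0,0],"yaw":0,"hand":-1}]}}

```text
time: 18.75
tcp_pos: [0.5479, 0.1645, 0.1033]
tcp_rot: [0.021, -3.14, 0.001]
force: [0.1, 0.9, -2.6]
gripper_width: 0.178
```

Request:
{"fn": "step_arm", "kwargs": {"steps": [{"dp":[0,0,-4],"yaw":0,"hand":-1},{"dp":[0,0,-4],"yaw":0,"hand":-1},{"dp":[0,0,0],"yaw":0,"hand":-1}]}}

```text
time: 19.12
tcp_pos: [0.548, 0.1645, 0.0954]
tcp_rot: [0.021, -3.14, 0.001]
force: [-0.9, -1.0, -2.1]
gripper_width: 0.18
```

Request:
{"fn": "step_arm", "kwargs": {"steps": [{"dp":[0,0,-4],"yaw":0,"hand":-1},{"dp":[0,0,-4],"yaw":0,"hand":-1},{"dp":[0,0,-4],"yaw":0,"hand":-1},{"dp":[0,0,-3],"yaw":0,"hand":-1},{"dp":[0,0,0],"yaw":0,"hand":-1}]}}

```text
time: 19.75
tcp_pos: [0.5481, 0.1645, 0.0805]
tcp_rot: [0.021, -3.141, 0.0]
force: [-1.0, 0.2, -2.2]
gripper_width: 0.18
```

Request:
{"fn": "step_arm", "kwargs": {"steps": [{"dp":[0,0,-1.5],"yaw":0,"hand":-1},{"dp":[0,0,-1.5],"yaw":0,"hand":-1},{"dp":[0,0,0],"yaw":0,"hand":-1}]}}

```text
time: 20.12
tcp_pos: [0.5483, 0.1646, 0.0778]
tcp_rot: [0.021, -3.141, -0.0]
force: [0.0, 0.3, -2.1]
gripper_width: 0.177
```

Request:
{"fn": "step_arm", "kwargs": {"steps": [{"dp":[0,0,-0.7],"yaw":0,"hand":-1},{"dp":[0,0,-0.5],"yaw":0,"hand":-1},{"dp":[0,0,0],"yaw":0,"hand":-1}]}}

```text
time: 20.5
tcp_pos: [0.5485, 0.1646, 0.0772]
tcp_rot: [-0.021, 3.141, 0.0]
force: [-0.5, -0.6, 1.9]
gripper_width: 0.178
```

Contact at z 0.0772, the same as the grip height, so the key is home. Release and withdraw.

Request:
{"fn": "step_arm", "kwargs": {"steps": [{"dp":[0,0,0],"yaw":0,"hand":-0.5},{"dp":[0,0,0],"yaw":0,"hand":-0.2},{"dp":[0,0,0],"yaw":0,"hand":0.2},{"dp":[0,0,0],"yaw":0,"hand":0.6},{"dp":[0,0,0],"yaw":0,"hand":0.6},{"dp":[0,0,0],"yaw":0,"hand":0.6}]}}

```text
time: 21.25
tcp_pos: [0.5484, 0.1646, 0.0767]
tcp_rot: [0.021, -3.142, -0.0]
force: [-0.4, -0.4, 0.6]
gripper_width: 0.801
```

Request:
{"fn": "step_arm", "kwargs": {"steps": [{"dp":[0,0,10],"yaw":0,"hand":0.6},{"dp":[0,0,20],"yaw":0,"hand":0.6},{"dp":[0,0,30],"yaw":0,"hand":0.6},{"dp":[0,0,40],"yaw":0,"hand":0.6},{"dp":[0,0,40],"yaw":0,"hand":0.6},{"dp":[-40,40,10],"yaw":0,"hand":0.6},{"dp":[-40,40,0],"yaw":0,"hand":0.6},{"dp":[-40,40,0],"yaw":0,"hand":0.6},{"dp":[-40,40,0],"yaw":0,"hand":0.6},{"dp":[0,0,0],"yaw":0,"hand":0.6}]}}

```text
time: 22.5
tcp_pos: [0.3836, 0.3297, 0.2274]
tcp_rot: [0.039, -3.139, -0.005]
force: [0.3, -0.4, -0.5]
gripper_width: 0.801
```

```bash
python3 m.py; cp scene.npz s_prev.npz; python3 - <<'E'
from h import *
a=snap('scene');b=snap('top')
f=lambda s,u,v,nu,nv:cv2.resize(s['frame'][v:v+nv,u:u+nu],(400,300),interpolation=2)
m=np.vstack([np.hstack([f(a,350,222,66,50),f(b,125,175,66,50)]),np.hstack([f(a,195,205,100,75),f(b,0,0,560,420)])])
cv2.imwrite('pics/fin.png',m)
for n,s,(u0,v0,u1,v1) in(('top',b,(135,180,185,225)),('sc',a,(355,222,400,275))):
    p=cloud(s)[v0:v1,u0:u1].reshape(-1,3);c=s['frame'][v0:v1,u0:u1].reshape(-1,3).astype(int)
    k=(c[:,2]>120)&(c[:,1]<60)&(c[:,0]<60);print(n,k.sum(),np.percentile(p[k],[2,50,98],axis=0).round(4).tolist())
E
```

```text
22.5 yaw 0.0248 mom [-0.022 -0.058  0.024] F [ 0.3 -0.4 -0.5] tcp [383.6 329.7 227.4] q7 0.909 t7 -0.177
top 158 [[0.5212, 0.1579, 0.1075], [0.5449, 0.1643, 0.1134], [0.5695, 0.1716, 0.1172]]
sc 112 [[0.5263, 0.1588, 0.1097], [0.551, 0.1652, 0.1125], [0.5729, 0.1709, 0.1153]]
```

View pics/fin.png

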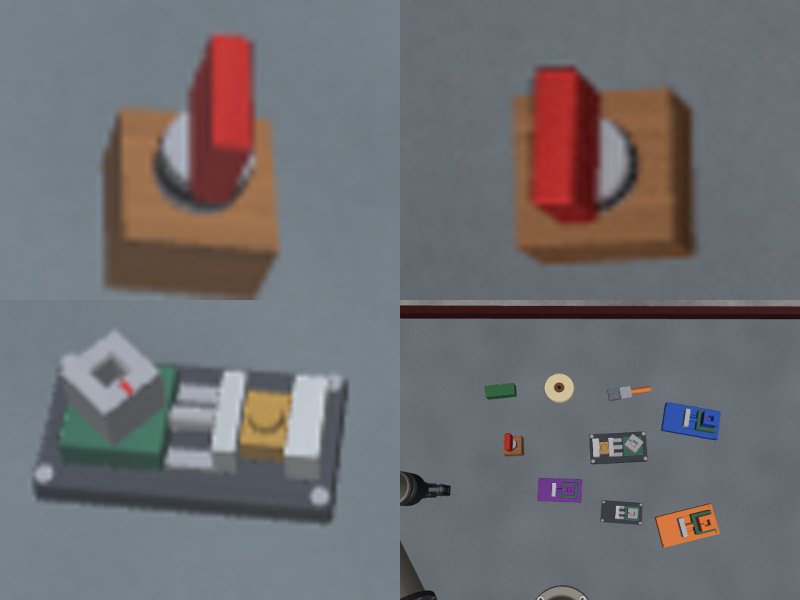

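The key stands home and upright, with its height and position as at the start. The jaw is on the casting and the other things are where they were. Handing in.

```bash
python3 -c "
from rig import arm
print(arm.close_job())"
```

```text
the job is handed in; nothing more can be done
None
```

The job is done and handed in at about 22.5 s of robot time. The key clamped the casting and is back in its holder.

- **Insertion:** I took the key from its holder and lowered it into the socket of the large dark jig. It seated at TCP z 0.121 m, the height expected for fully home, with the push never above about 7 N.
- **Tightening:** I turned the key clockwise. The moment held at about 0.1 N·m, then rose from a yaw of about −0.85 rad and levelled at about 0.3 N·m at about −0.94 rad. I stopped at −1.10 rad, which gives a slip of about 0.16 rad (9°). That slip is worked out from the wrist yaw and was not measured directly on the shank.
- **Drawing out:** I turned back 0.10 rad, inside the socket's play, until the moment was zero, then drew the key straight up. There was a brief side load of about 5 N on the way out.
- **Final checks:**
    - The key met the wood at 0.0772 m, against 0.0771 m when I gripped it.
    - Its wing top in both cameras is within about 1 mm of the first pictures.
    - By eye, the turret is still turned, the jaw is against the casting and the bystanders look unmoved.
- **Disagreements:** Triangulated heights came out about 2–3 mm lower than the text, which is about the stated calibration error. The top camera was blocked by the arm over the socket, so I aligned the key there from the scene camera alone.

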